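# Put the carving chisels away in the colour-coded tray

### The arm

A 7-joint arm with a two-finger parallel gripper is mounted at the origin on the work surface. World frame = base frame: x ahead of the robot, y to its left, z up, the work surface at z = 0. Lengths are in m, angles in degrees, forces in N, time in s.
With the tool pointing down it reaches from about 0.4 to 0.925 m from the base axis. Payload 5.6 kg.
Tool frame: the origin (TCP) lies midway between the tips of the shut fingers; the grasp point (between the pads) lies 19 mm behind it; z points along the fingers, y is the line along which they close (so a half turn about z gives the same grasp; the last joint's range is limited). The gripper opens to 85 mm and grips with 20 to 120 N. Pads are 22 mm wide; open, the fingers measure 114 mm over their backs; the gripper's body (76 mm by 85 mm) begins 54 mm behind the grasp point. The pads swing forward as they close: fully open they stand 13 mm farther back than shut.
Start: joints at [-73.625, 26.786, -0.665, 91.828, 0.344, 61.387, -3.226], TCP at [0.21, 0.615, 0.231] pointing down, gripper open.
Joint ranges: [-144.91, 144.91], [-17.63, 115.5], [-89.93, 88.59], [15.96, 139.68], [-74.01, 254.01], [8.47, 105.57], [-167.45, 167.45]. Speed limits (degrees/s): [147.25, 147.25, 180, 180, 180, 180, 180].

### API

Orientations are given as [roll, pitch, yaw] about the fixed x, y, z axes, in that order (R = Rz(yaw) Ry(pitch) Rx(roll)).
In Python, from plant import get_obs, snapshot, camera_model, hand_in, spot_in, outline_of gives the robot as it stands.
- The arm moves only by the shell command python3 -m handwheel 'ROWS'. ROWS is a JSON object of lists of equal length, an entry for each row: "delta_pos": the shift along the tool's x, y, z each as a share of 25 cm, from -1 to 1, a list of three; "rotation": the turn, a rotation vector about the tool's x, y, z each as a share of 360 degrees, from -1 to 1, a list of three; "fingers": the opening, from -1 (shut) to 1 (fully open), so that 0 is half open. A call has 1 to 5 rows; each row shifts and turns the commanded pose from where the row before left it, along the tool's axes as they then stand; what a row does not reach is not made up. A row lasts 1/12 s, in which the tool goes at most 41.7 mm and 7.16 degrees, less where a joint would pass 70% of its speed; a pose out of reach is approached as far as the arm can. A call with a number of a shift or a turn outside -1 to 1 is refused whole. A call with a gripper value outside its range is refused whole. The fingers move at their own pace and stop on an object; the grip force is fixed at half the most. Time passes only in rows, so rows that do not move let the fingers close. It gives the time, the measured TCP pose, the force, the opening and the grip force at its end, in the units of the state.
- get_obs(): the state, without advancing time (a new reading comes with each control period).
- snapshot(name): name is "scene" or "side" or "wrist"; returns (picture, depth): 420x560x3 uint8, red, green, blue; 420x560 float32, m along the optical axis (not along the pixel's ray), 0 where there is no reading.
- camera_model(name): a dict with "camera_matrix" (3x3 intrinsics, pixels), "rvec" (rotation vector, rad) and "tvec" (3), from world to camera coordinates, as OpenCV has them. Camera axes: x right, y down, z forward; pixel columns grow to the right and rows downward; lengths in m; the calibration is good to about 2 mm. The wrist camera is an equidistant fisheye: a pixel r from the principal point sees the ray r / f radians off the axis. A picture is of the moment at which its call begins: read the wrist's pose just before it. camera_model takes no time and is no camera call; for the wrist camera it gives the pose at the moment of the call.
- hand_in(): hands the job in; it is judged then, once.
Trained networks look in the newest picture that a camera, given by its name, has taken for a name from the list of things; names that differ only in an ending like _2 or _b are one class to them, and where a whole thing is asked for, a point or a joint stands for the part that bears it (a point fixed in the world has none). Each returns a list of dicts, best first, with "confidence" (0 to 1); they miss things now and then, are a little off and sometimes report something else, mostly with a low value. They report only what shows in the picture. A call takes as long as a camera call.
- spot_in(camera, name): "position" ([column, row] in pixels, amid what is visible of it).
- outline_of(camera, name): "mask" (420x560 bool, what is visible of it) and "position" ([column, row] in pixels, amid what is visible of it).
The state is a dict: "t": time; "joints": joint angles; "joint_velocities": joint speeds; "tau": joint torques, N m; "ee_pos": TCP position; "tool_rot": TCP orientation; "force": force on the tool from outside, world axes, zero at the start; "moment": the same for the moment, N m; "finger_gap": finger opening in m; "grasp_force": force on a finger pad.
Only numpy, scipy, OpenCV 4.12 (cv2) and the standard library are available. Lean on these libraries where they do the work, as an engineer would, in place of code of your own. Each camera call takes 0.05 s, during which the arm holds its last target. There are 200 camera calls.

### The job

Put the four carving chisels with red, yellow, blue and green bands away in the plywood tray: lay each one down, without dropping it, lengthwise on the pad of its own colour, with its handle wholly on the coloured part and its blade over the cork. Leave the black-banded and the white-banded chisel lying where they are.

Things in the scene. Friction and masses are not known exactly. Their poses are not given: they have to be found in the camera images.
- chisel_red: Palm chisel, 138 mm long, 60-120 g, lying flat: brown wooden handle 80 x 24 x 24 mm with a red band (22 mm wide) near the butt, brass ferrule, thin steel blade. Origin: under the handle's middle, on the bench. x along the chisel, handle from -40 to +40, blade edge at +98 mm; z up. Grip across the handle. Starts with the blade away from the robot within 20 deg. Belongs on the red pad.
- chisel_yellow: Palm chisel, 138 mm long, 60-120 g, lying flat: brown wooden handle 80 x 24 x 24 mm with a yellow band (22 mm wide) near the butt, brass ferrule, thin steel blade. Origin: under the handle's middle, on the bench. x along the chisel, handle from -40 to +40, blade edge at +98 mm; z up. Grip across the handle. Starts with the blade away from the robot within 20 deg. Belongs on the yellow pad.
- chisel_blue: Palm chisel, 138 mm long, 60-120 g, lying flat: brown wooden handle 80 x 24 x 24 mm with a blue band (22 mm wide) near the butt, brass ferrule, thin steel blade. Origin: under the handle's middle, on the bench. x along the chisel, handle from -40 to +40, blade edge at +98 mm; z up. Grip across the handle. Starts with the blade away from the robot within 20 deg. Belongs on the blue pad.
- chisel_green: Palm chisel, 138 mm long, 60-120 g, lying flat: brown wooden handle 80 x 24 x 24 mm with a green band (22 mm wide) near the butt, brass ferrule, thin steel blade. Origin: under the handle's middle, on the bench. x along the chisel, handle from -40 to +40, blade edge at +98 mm; z up. Grip across the handle. Starts with the blade away from the robot within 20 deg. Belongs on the green pad.
- chisel_black: Palm chisel, 138 mm long, 60-120 g, lying flat: brown wooden handle 80 x 24 x 24 mm with a black band (22 mm wide) near the butt, brass ferrule, thin steel blade. Origin: under the handle's middle, on the bench. x along the chisel, handle from -40 to +40, blade edge at +98 mm; z up. Grip across the handle. Starts with the blade away from the robot within 20 deg. Dull, waiting to be sharpened: stays where it lies.
- chisel_white: Palm chisel, 138 mm long, 60-120 g, lying flat: brown wooden handle 80 x 24 x 24 mm with a white band (22 mm wide) near the butt, brass ferrule, thin steel blade. Origin: under the handle's middle, on the bench. x along the chisel, handle from -40 to +40, blade edge at +98 mm; z up. Grip across the handle. Starts with the blade away from the robot within 20 deg. Borrowed from a colleague: stays where it lies.
- pad_red: Fixed pad 176 x 48 x 4 mm, red from x -88 to +18 mm (middle at x = -35), cork from +18 to +88. Origin: middle of its underside, 8 mm above the bench; x towards the cork, z up. Four pads lie side by side, 60 mm apart, any order, no walls between, in a fixed plywood tray 196 x 280 mm, rim 22 mm above the bench, its inner wall 18 mm beside the outer pads.
- pad_yellow: Fixed pad 176 x 48 x 4 mm, yellow from x -88 to +18 mm (middle at x = -35), cork from +18 to +88. Origin: middle of its underside, 8 mm above the bench; x towards the cork, z up. Four pads lie side by side, 60 mm apart, any order, no walls between, in a fixed plywood tray 196 x 280 mm, rim 22 mm above the bench, its inner wall 18 mm beside the outer pads.
- pad_blue: Fixed pad 176 x 48 x 4 mm, blue from x -88 to +18 mm (middle at x = -35), cork from +18 to +88. Origin: middle of its underside, 8 mm above the bench; x towards the cork, z up. Four pads lie side by side, 60 mm apart, any order, no walls between, in a fixed plywood tray 196 x 280 mm, rim 22 mm above the bench, its inner wall 18 mm beside the outer pads.
- pad_green: Fixed pad 176 x 48 x 4 mm, green from x -88 to +18 mm (middle at x = -35), cork from +18 to +88. Origin: middle of its underside, 8 mm above the bench; x towards the cork, z up. Four pads lie side by side, 60 mm apart, any order, no walls between, in a fixed plywood tray 196 x 280 mm, rim 22 mm above the bench, its inner wall 18 mm beside the outer pads.

How it is judged:
By the outcome, as a careful person would: the job done as asked, in the order asked, and still so for the second after the job is handed in, with the robot touching nothing.
It also fails if it takes over 117 s, if anything falls off the work surface, if the arm or the gripper's body presses on something with over 40 N, if the wrist force passes 120 N, or if a joint passes its speed limit or range.

## Working session

There is one attempt and no reset: what is moved stays moved. The work goes in short steps, Python scripts to look and compute and a shell command to move; the robot and the scene stay as the last step left them, time stands still between calls to the robot, and variables do not carry over. Pictures are saved under pics/ and viewed, at most 14 in all, crops included, and the job is handed in when it is done.

```bash
mkdir -p pics; ls
cat > h.py <<'E'
import numpy as np, cv2
from plant import *
def world(cam,px,depth,m):
    K=np.array(m["camera_matrix"]);R,_=cv2.Rodrigues(np.array(m["rvec"],float));t=np.array(m["tvec"],float).ravel()
    px=np.atleast_2d(px).astype(float);z=np.atleast_1d(depth)
    xy=(px-K[:2,2])/[K[0,0],K[1,1]]
    pc=np.c_[xy*z[:,None],z]
    return (pc-t)@R
def cloud(mask,d,m):
    v,u=np.nonzero(mask&(d>0));return world("",np.c_[u,v],d[v,u],m)
E
python3 - <<'E'
from h import *
o=get_obs();print(o)
for c in("scene","side"):
    p,d=snapshot(c);m=camera_model(c);cv2.imwrite(f"pics/{c}0.png",p[...,::-1])
    R,_=cv2.Rodrigues(np.array(m["rvec"],float));print(c,-R.T@np.array(m["tvec"]).ravel())
    for k in("red","yellow","blue","green","black","white"):
      for n in("chisel_","pad_"):
        if n=="pad_" and k in("black","white"):continue
        for r in outline_of(c,n+k)[:2]:
            P=cloud(r["mask"],d,m)
            if len(P)<10: continue
            q=P[:,:2]-np.median(P[:,:2],0);w,V=np.linalg.eigh(q.T@q);a=V[:,1];a=a*np.sign(a[0]);s=q@a
            print(n+k,round(r["confidence"],2),np.round(r["position"]),len(P),"med",np.median(P,0).round(3),"zmax",np.percentile(P[:,2],95).round(3),"yaw",np.degrees(np.arctan2(a[1],a[0])).round(1),"len",np.ptp(s).round(3),"mid",(np.median(P[:,:2],0)+a*(s.max()+s.min())/2).round(3))
E
```

```text
pics
{'t': 0.0, 'joints': array([-73.62528881,  26.83648818,  -0.66437773,  91.88172   ,
         0.34202316,  61.38701743,  -3.22366571]), 'joint_velocities': array([ 0.06402318,  0.00205865, -0.01618587, -0.01956476,  0.10032574,
       -0.05901969,  0.07627596]), 'tau': array([-5.77317714e-04, -5.32373714e+01,  2.09606846e-02, -2.51315224e+01,
        1.12864919e-02,  7.64868222e-03,  6.88671733e-07]), 'ee_pos': array([0.20976356, 0.6146226 , 0.23032702]), 'tool_rot': array([-1.79896921e+02,  5.83788161e-03,  1.61158791e+02]), 'force': array([-0.56059972, -0.14649181, -0.61839659]), 'moment': array([ 0.00942697,  0.02048181, -0.00306187]), 'grasp_force': 0.0, 'finger_gap': 0.08520920056854525}
scene [ 1.37836572 -0.13034174  0.70483471]
chisel_red 0.84 [310. 239.] 338 med [0.616 0.082 0.022] zmax 0.026 yaw -12.9 len 0.138 mid [0.622 0.08 ]
pad_red 0.93 [194. 260.] 1055 med [ 0.602 -0.182  0.012] zmax 0.014 yaw -3.1 len 0.17 mid [ 0.596 -0.182]
chisel_yellow 0.75 [357. 232.] 473 med [0.618 0.196 0.019] zmax 0.025 yaw 21.7 len 0.156 mid [0.62  0.197]
pad_yellow 0.96 [245. 253.] 1027
[... 1643 characters left out ...]
-0.12   0.013] zmax 0.015 yaw -2.2 len 0.186 mid [ 0.599 -0.12 ]
chisel_blue 0.65 [176. 242.] 667 med [0.595 0.203 0.019] zmax 0.026 yaw 16.4 len 0.139 mid [0.621 0.21 ]
pad_blue 0.75 [287. 189.] 725 med [ 0.597 -0.12   0.013] zmax 0.014 yaw -4.0 len 0.177 mid [ 0.597 -0.12 ]
chisel_green 0.6 [208. 299.] 902 med [0.422 0.251 0.021] zmax 0.026 yaw 5.6 len 0.139 mid [0.451 0.253]
pad_green 0.93 [319. 172.] 646 med [ 0.592 -0.24   0.012] zmax 0.014 yaw -3.1 len 0.181 mid [ 0.593 -0.24 ]
chisel_black 0.56 [264. 267.] 767 med [0.416 0.136 0.02 ] zmax 0.026 yaw 1.5 len 0.139 mid [0.446 0.137]
chisel_white 0.68 [148. 342.] 936 med [0.413 0.372 0.023] zmax 0.026 yaw -14.5 len 0.139 mid [0.444 0.364]
```

```bash
python3 -c "
import cv2
for c in('scene','side'):
    p=cv2.imread(f'pics/{c}0.png')[(140 if c=='scene' else 130):]
    cv2.imwrite(f'pics/{c}0c.png',cv2.resize(p[:290],None,fx=1.4,fy=1.4,interpolation=cv2.INTER_CUBIC))
"
```

```text
(no output)
```

View pics/scene0c.png

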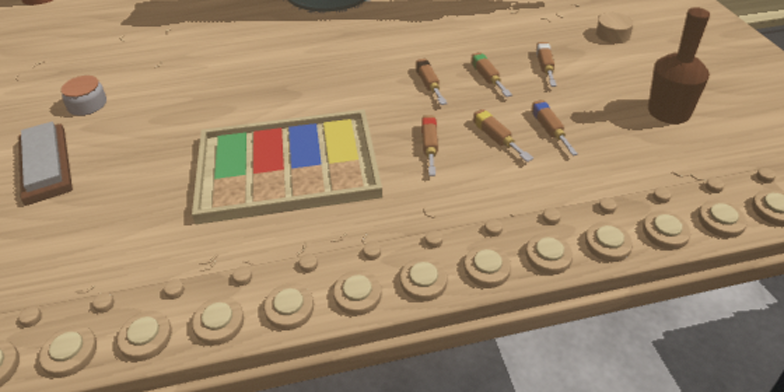

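View pics/side0c.png

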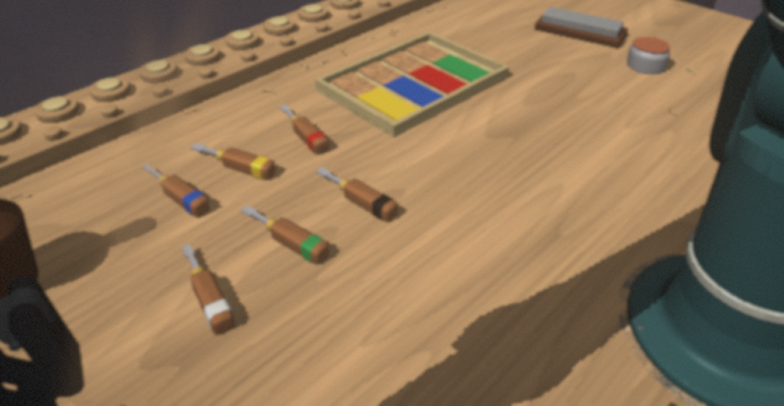

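The scene view has the tray at about (290,165) in the crop, with pads green, red, blue and yellow from left to right. The far row of chisels is red (430,140), yellow (500,135) and blue (553,125); the near row is black, green and white. This agrees with the network labels at medium or better confidence. Next I'll refine the poses from both views, then move.

```bash
cat > fit.py <<'E'
from h import *
import json
from scipy.optimize import least_squares
rough={"red":(.590,.090,-14),"yellow":(.593,.202,17),"blue":(.60,.289,6),"green":(.422,.25,6)}
C=[]
for c in("scene","side"):
    p,d=snapshot(c);C.append(cloud(d>0,d,camera_model(c)))
    m=outline_of(c,"pad_yellow")
P=np.vstack(C);out={}
for k,(x,y,a) in rough.items():
    r=np.radians(a)
    for it in range(4):
        A=np.array([np.cos(r),np.sin(r)]);B=np.array([-A[1],A[0]])
        q=P[:,:2]-[x,y];s=q@A;t=q@B
        h=(abs(t)<.03)&(s>-.06)&(s<.12)&(P[:,2]<.04)
        H=h&(P[:,2]>.017)&(s<.05)
        f=np.polyfit(s[H],t[H],1);r+=np.arctan(f[0]);x,y=np.array([x,y])+B*f[1]
        lo,hi=np.percentile(s[H],[1,99]);x,y=np.array([x,y])+A*(lo+.039)
    print(k,round(x,4),round(y,4),np.degrees(r).round(1),"handle s",lo.round(3),hi.round(3),"w",np.percentile(t[H],[2,98]).round(3),"zmax",np.percentile(P[H,2],98).round(4))
    out[k]=(x,y,np.degrees(r))
# tray: rim points z 0.018-0.026 
q=(P[:,2]>.017)&(P[:,2]<.028)&(abs(P[:,0]-.6)<.14)&(abs(P[:,1]+.152)<.17)&(P[:,1]<.005)
R=cv2.minAreaRect(P[q,:2].astype(np.float32));print("tray rim",R)
E
python3 fit.py
```

```text
red 0.5886 0.0897 -12.9 handle s -0.039 0.048 w [-0.013  0.011] zmax 0.0262
yellow 0.5962 0.1963 17.0 handle s -0.039 0.049 w [-0.015  0.012] zmax 0.0263
blue 0.5964 0.2967 2.2 handle s -0.039 0.047 w [-0.014  0.012] zmax 0.0262
green 0.4228 0.2449 6.3 handle s -0.039 0.047 w [-0.014  0.011] zmax 0.0262
tray rim ((0.600184440612793, -0.15257351100444794), (0.285257488489151, 0.20451600849628448), 87.3764877319336)
```

```bash
cat > go.py <<'E'
import sys
from h import *
# go.py x y z yaw : shares of shift in present tool axes and rotation share about tool z
x,y,z,a=map(float,sys.argv[1:5]);o=get_obs();e=o["ee_pos"];w=o["tool_rot"]
from scipy.spatial.transform import Rotation as Ro
R=Ro.from_euler("xyz",w,degrees=True).as_matrix()
dt=R.T@(np.array([x,y,z])-e);da=-((a-w[2]+90)%180-90)
print("t",round(o["t"],2),"ee",e.round(4),"rot",w.round(2),"gap",round(o["finger_gap"],4),"f",o["force"].round(1))
print("shift share",(dt/.25).round(4),"rot share",round(da/360,5),"rows>=",int(np.ceil(max(np.linalg.norm(dt)/.0417,abs(da)/7.16))))
E
python3 go.py .4228 .2449 .15 186.3
python3 - <<'E'
from h import *
p,d=snapshot("scene");P=cloud(d>0,d,camera_model("scene"))
q=(P[:,2]>.06)&(P[:,0]>.3)&(P[:,1]>.3)&(P[:,0]<.9)&(P[:,1]<.7)
print(q.sum(),np.percentile(P[q],[1,50,99],axis=0).round(3))
E
```

```text
t 1.3 ee [0.21   0.6152 0.2313] rot [180.     0.   161.16] gap 0.0852 f [-0.6 -0.3  0.4]
shift share [-1.2841 -1.1268  0.3252] rot share -0.06984 rows>= 11
1533 [[0.595 0.476 0.061]
 [0.635 0.507 0.105]
 [0.664 0.547 0.203]]
```

```bash
python3 -m handwheel '{"delta_pos":[[-0.107,-0.094,0.027],[-0.107,-0.094,0.027],[-0.107,-0.094,0.027],[-0.107,-0.094,0.027],[-0.107,-0.094,0.027]],"rotation":[[0,0,0],[0,0,0],[0,0,0],[0,0,0],[0,0,0]],"fingers":[0.5,0.5,0.5,0.5,0.5]}'
python3 -m handwheel '{"delta_pos":[[-0.107,-0.094,0.027],[-0.107,-0.094,0.027],[-0.107,-0.094,0.027],[-0.107,-0.094,0.027],[-0.107,-0.094,0.027]],"rotation":[[0,0,0],[0,0,0],[0,0,0],[0,0,0],[0,0,0]],"fingers":[0.5,0.5,0.5,0.5,0.5]}'
python3 -m handwheel '{"delta_pos":[[-0.107,-0.094,0.027],[-0.107,-0.094,0.027],[0,0,0],[0,0,0]],"rotation":[[0,0,0],[0,0,0],[0,0,-0.018],[0,0,-0.018]],"fingers":[0.5,0.5,0.5,0.5]}'
python3 -m handwheel '{"delta_pos":[[0,0,0],[0,0,0],[0,0,0],[0,0,0]],"rotation":[[0,0,-0.017],[0,0,-0.017],[0,0,0],[0,0,0]],"fingers":[0.5,0.5,0.5,0.5]}'
python3 go.py .4228 .2449 .003 186.3
python3 - <<'E'
from h import *
p,d=snapshot("wrist");cv2.imwrite("pics/w1.png",p[...,::-1])
E
```

```text
t: 1.77
ee_pos: [0.2992, 0.4593, 0.1974]
tool_rot: [180.0, 0.0, 161.2]
force: [0.5, 0.0, 0.8]
finger_gap: 0.0642
grasp_force: 0.0
t: 2.18
ee_pos: [0.3879, 0.305, 0.1639]
tool_rot: [180.0, 0.0, 161.2]
force: [1.7, 0.0, -0.2]
finger_gap: 0.0642
grasp_force: 0.0
t: 2.52
ee_pos: [0.4238, 0.2421, 0.1501]
tool_rot: [-179.9, 0.0, 174.1]
force: [-1.4, 1.2, 0.3]
finger_gap: 0.0643
grasp_force: 0.0
t: 2.85
ee_pos: [0.4228, 0.2446, 0.1504]
tool_rot: [180.0, 0.0, -173.8]
force: [0.5, 0.1, 0.6]
finger_gap: 0.064
grasp_force: 0.0
t 2.85 ee [0.4228 0.2446 0.1504] rot [ 1.7998e+02  2.0000e-02 -1.7383e+02] gap 0.064 f [0.5 0.1 0.6]
shift share [2.000e-04 1.100e-03 5.898e-01] rot share -0.00035 rows>= 4
```

View pics/w1.png

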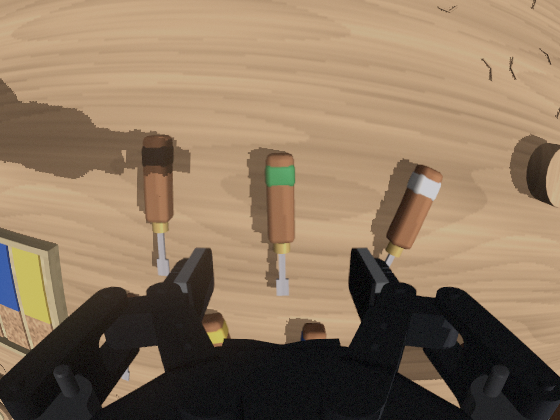

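The wrist view shows the green chisel (281,200) upright and centred between the fingers (about columns 195 and 370). Going down to grip.

```bash
python3 -m handwheel '{"delta_pos":[[0,0,0.13],[0,0,0.13],[0,0,0.13],[0,0,0.09],[0,0,0.05]],"rotation":[[0,0,0],[0,0,0],[0,0,0],[0,0,0],[0,0,0]],"fingers":[0.5,0.5,0.5,0.5,0.5]}'
python3 -m handwheel '{"delta_pos":[[0,0,0.04],[0,0,0.02],[0,0,0],[0,0,0]],"rotation":[[0,0,0],[0,0,0],[0,0,0],[0,0,0]],"fingers":[0.5,0.5,0.5,0.5]}'
python3 -m handwheel '{"delta_pos":[[0,0,0],[0,0,0],[0,0,0],[0,0,0],[0,0,0]],"rotation":[[0,0,0],[0,0,0],[0,0,0],[0,0,0],[0,0,0]],"fingers":[-1,-1,-1,-1,-1]}'
python3 -m handwheel '{"delta_pos":[[0,0,0],[0,0,0],[0,0,0]],"rotation":[[0,0,0],[0,0,0],[0,0,0]],"fingers":[-1,-1,-1]}'
```

```text
t: 3.32
ee_pos: [0.4212, 0.2438, 0.0152]
tool_rot: [-179.9, -0.2, -173.8]
force: [0.8, -0.0, 1.2]
finger_gap: 0.0641
grasp_force: 0.0
t: 3.65
ee_pos: [0.4231, 0.2449, 0.0033]
tool_rot: [180.0, 0.0, -173.7]
force: [-0.1, 0.2, 0.6]
finger_gap: 0.0644
grasp_force: 0.0
t: 4.07
ee_pos: [0.4233, 0.245, 0.0038]
tool_rot: [180.0, 0.1, -173.6]
force: [-1.0, -0.1, 5.6]
finger_gap: 0.0226
grasp_force: 60.1
t: 4.32
ee_pos: [0.4233, 0.245, 0.0038]
tool_rot: [180.0, 0.1, -173.6]
force: [-0.4, 0.2, 6.5]
finger_gap: 0.023
grasp_force: 60.1
```

```bash
python3 -m handwheel '{"delta_pos":[[0,0,-0.04],[0,0,-0.1],[0,0,-0.12],[0,0,-0.1],[0,0,-0.04]],"rotation":[[0,0,0],[0,0,0],[0,0,0],[0,0,0],[0,0,0]],"fingers":[-1,-1,-1,-1,-1]}'
python3 -m handwheel '{"delta_pos":[[0,0,0],[0,0,0]],"rotation":[[0,0,0],[0,0,0]],"fingers":[-1,-1]}'
python3 go.py .5628 -.2408 .1 177.3
```

```text
t: 4.73
ee_pos: [0.4242, 0.2455, 0.1065]
tool_rot: [179.9, 0.3, -173.7]
force: [1.0, -0.1, -1.3]
finger_gap: 0.0227
grasp_force: 59.2
t: 4.9
ee_pos: [0.4226, 0.2446, 0.103]
tool_rot: [180.0, 0.0, -173.6]
force: [-0.5, 0.8, -0.9]
finger_gap: 0.0228
grasp_force: 59.2
t 4.9 ee [0.4226 0.2446 0.103 ] rot [ 1.7997e+02  5.0000e-02 -1.7364e+02] gap 0.0228 f [-0.5  0.8 -0.9]
shift share [-0.3423 -1.9918  0.0115] rot share 0.02517 rows>= 13
```

```bash
python3 -m handwheel '{"delta_pos":[[-0.007,-0.04,0],[-0.011,-0.06,0],[-0.022,-0.128,0],[-0.022,-0.128,0],[-0.022,-0.128,0]],"rotation":[[0,0,0],[0,0,0],[0,0,0],[0,0,0],[0,0,0]],"fingers":[-1,-1,-1,-1,-1]}'
python3 -m handwheel '{"delta_pos":[[-0.022,-0.128,0],[-0.022,-0.128,0],[-0.022,-0.128,0],[-0.022,-0.128,0],[-0.022,-0.128,0]],"rotation":[[0,0,0],[0,0,0],[0,0,0],[0,0,0],[0,0,0]],"fingers":[-1,-1,-1,-1,-1]}'
python3 -m handwheel '{"delta_pos":[[-0.022,-0.128,0],[-0.022,-0.128,0],[-0.022,-0.128,0],[-0.022,-0.128,0],[-0.022,-0.128,0]],"rotation":[[0,0,0],[0,0,0],[0,0,0],[0,0,0],[0,0,0]],"fingers":[-1,-1,-1,-1,-1]}'
python3 -m handwheel '{"delta_pos":[[-0.022,-0.128,0],[-0.011,-0.06,0],[-0.007,-0.04,0],[0,0,0],[0,0,0]],"rotation":[[0,0,0],[0,0,0],[0,0,0],[0,0,0.006],[0,0,0.007]],"fingers":[-1,-1,-1,-1,-1]}'
python3 -m handwheel '{"delta_pos":[[0,0,0.04],[0,0,0.06],[0,0,0],[0,0,0]],"rotation":[[0,0,0.007],[0,0,0.005],[0,0,0],[0,0,0]],"fingers":[-1,-1,-1,-1]}'
python3 go.py .5628 -.2408 .016 177.3
python3 - <<'E'
from h import *
p,d=snapshot("wrist");cv2.imwrite("pics/w2.png",p[...,::-1])
E
```

```text
t: 5.32
ee_pos: [0.4559, 0.1244, 0.1011]
tool_rot: [-179.9, -0.2, -173.6]
force: [-0.2, 0.8, -1.2]
finger_gap: 0.0226
grasp_force: 59.2
t: 5.73
ee_pos: [0.5007, -0.0318, 0.101]
tool_rot: [-180.0, -0.2, -173.7]
force: [-0.4, 1.1, -0.7]
finger_gap: 0.0227
grasp_force: 59.2
t: 6.15
ee_pos: [0.5454, -0.1875, 0.1006]
tool_rot: [179.9, -0.2, -173.7]
force: [0.7, 1.0, -0.7]
finger_gap: 0.0225
grasp_force: 59.2
t: 6.57
ee_pos: [0.5621, -0.2405, 0.1012]
tool_rot: [179.9, -0.2, -178.5]
force: [0.3, 0.5, -1.0]
finger_gap: 0.0231
grasp_force: 59.2
t: 6.9
ee_pos: [0.562, -0.2392, 0.0763]
tool_rot: [179.9, -0.2, 177.5]
force: [-0.4, 0.0, -0.6]
finger_gap: 0.0228
grasp_force: 59.2
t 6.9 ee [ 0.562  -0.2392  0.0763] rot [179.91  -0.21 177.49] gap 0.0228 f [-0.4  0.  -0.6]
shift share [-0.0042 -0.0067  0.2413] rot share 0.00053 rows>= 2
```

View pics/w2.png

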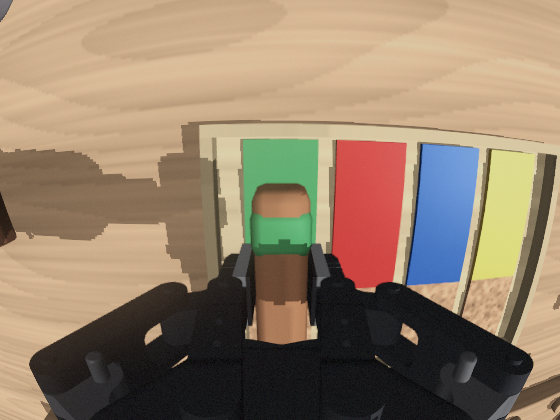

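The chisel hangs over the green pad at (281,260), aligned with it. The order green, red, blue, yellow is confirmed. Lowering gently now.

```bash
python3 -m handwheel '{"delta_pos":[[-0.002,-0.004,0.05],[-0.002,-0.003,0.08],[0,0,0.06],[0,0,0.02],[0,0,0.012]],"rotation":[[0,0,0],[0,0,0],[0,0,0],[0,0,0],[0,0,0]],"fingers":[-1,-1,-1,-1,-1]}'
python3 -m handwheel '{"delta_pos":[[0,0,0.009],[0,0,0.006],[0,0,0.005],[0,0,0]],"rotation":[[0,0,0],[0,0,0],[0,0,0],[0,0,0]],"fingers":[-1,-1,-1,-1]}'
python3 go.py .5628 -.2408 .0155 177.3
```

```text
t: 7.37
ee_pos: [0.5636, -0.2423, 0.0212]
tool_rot: [180.0, -0.1, 177.4]
force: [0.7, -0.4, 0.1]
finger_gap: 0.023
grasp_force: 59.2
t: 7.7
ee_pos: [0.5645, -0.2427, 0.0178]
tool_rot: [-180.0, 0.1, 177.4]
force: [0.5, 0.7, -1.5]
finger_gap: 0.0229
grasp_force: 59.2
t 7.7 ee [ 0.5645 -0.2427  0.0178] rot [-1.7999e+02  5.0000e-02  1.7737e+02] gap 0.0229 f [ 0.5  0.7 -1.5]
shift share [0.0073 0.0072 0.0091] rot share 0.00018 rows>= 1
```

```bash
python3 -m handwheel '{"delta_pos":[[0.003,0.004,0.004],[0,0,0.003],[0,0,0]],"rotation":[[0,0,0],[0,0,0],[0,0,0]],"fingers":[-1,-1,-1]}'
python3 -m handwheel '{"delta_pos":[[0,0,0.004],[0,0,0],[0,0,0]],"rotation":[[0,0,0],[0,0,0],[0,0,0]],"fingers":[-1,-1,-1]}'
```

```text
t: 7.95
ee_pos: [0.5637, -0.2414, 0.0159]
tool_rot: [180.0, 0.0, 177.4]
force: [-0.7, 0.9, 0.6]
finger_gap: 0.0227
grasp_force: 59.5
t: 8.2
ee_pos: [0.5637, -0.2414, 0.0158]
tool_rot: [180.0, 0.0, 177.4]
force: [-3.0, 1.1, 8.4]
finger_gap: 0.0227
grasp_force: 60.5
```

```bash
python3 -m handwheel '{"delta_pos":[[0,0,0],[0,0,0],[0,0,0],[0,0,0],[0,0,0]],"rotation":[[0,0,0],[0,0,0],[0,0,0],[0,0,0],[0,0,0]],"fingers":[-0.1,-0.1,-0.1,-0.1,-0.1]}'
python3 -m handwheel '{"delta_pos":[[0,0,-0.02],[0,0,-0.06],[0,0,-0.12],[0,0,-0.12],[0,0,-0.04]],"rotation":[[0,0,0],[0,0,0],[0,0,0],[0,0,0],[0,0,0]],"fingers":[-0.1,-0.1,-0.1,-0.1,-0.1]}'
python3 -m handwheel '{"delta_pos":[[0,0,0],[0,0,0]],"rotation":[[0,0,0],[0,0,0]],"fingers":[-0.1,-0.1]}'
python3 go.py .5886 .0897 .105 167.1
python3 - <<'E'
from h import *
p,d=snapshot("wrist");cv2.imwrite("pics/w3.png",p[...,::-1])
E
```

```text
t: 8.62
ee_pos: [0.5634, -0.2416, 0.0143]
tool_rot: [180.0, -0.0, 177.4]
force: [-0.6, 0.7, -0.0]
finger_gap: 0.0387
grasp_force: 0.0
t: 9.03
ee_pos: [0.5657, -0.2427, 0.109]
tool_rot: [-179.9, 0.3, 177.3]
force: [0.9, -0.9, 1.3]
finger_gap: 0.0383
grasp_force: 0.0
t: 9.2
ee_pos: [0.5635, -0.2415, 0.1048]
tool_rot: [-180.0, 0.0, 177.4]
force: [-0.8, 0.5, -0.5]
finger_gap: 0.0382
grasp_force: 0.0
t 9.2 ee [ 0.5635 -0.2415  0.1048] rot [-1.8000e+02  5.0000e-02  1.7736e+02] gap 0.0382 f [-0.8  0.5 -0.5]
shift share [-3.9200e-02  1.3279e+00 -8.0000e-04] rot share 0.02851 rows>= 8
```

View pics/w3.png

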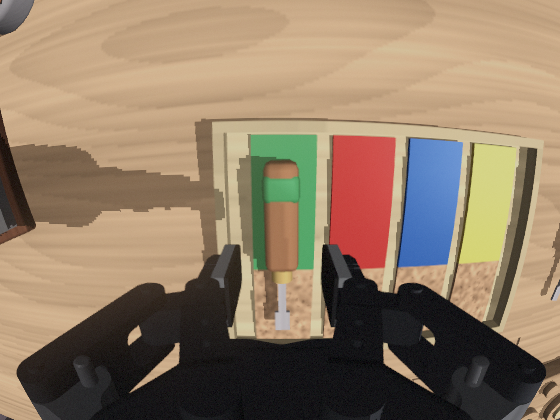

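The green chisel lies on its pad: handle rows 160–270, pad rows 134–270, blade on the cork. The front margin looks small because of parallax, so I'll measure it.

```bash
cat > chk.py <<'E'
from h import *
import sys
# along-tray coordinate of pad colour extents and chisel extents
T=np.array([.600,-.1525]);th=np.radians(-2.7);A=np.array([np.cos(th),np.sin(th)]);B=np.array([-A[1],A[0]])
off={"green":-.09,"red":-.03,"blue":.03,"yellow":.09}
for c in("scene","side"):
    p,d=snapshot(c);m=camera_model(c);hsv=cv2.cvtColor(p,cv2.COLOR_RGB2HSV).astype(int)
    P=cloud(d>0,d,m);H=hsv[d>0]
    q=P[:,:2]-T;s=q@A;t=q@B
    for k,o in off.items():
        pad=(abs(t-o)<.02)&(abs(s)<.095)&(P[:,2]<.0165)&(P[:,2]>.008)
        sat=pad&(H[:,1]>150) ; 
        ch=(abs(t-o)<.03)&(abs(s)<.095)&(P[:,2]>.020)&(P[:,2]<.05)&(abs(t-o)<.026)
        top=ch&(P[:,2]>.028)
        f=lambda v,*a:np.percentile(v,a).round(4) if len(v)>5 else None
        print(c,k,"colour s",f(s[sat],1,99),"chisel n",ch.sum(),"s",f(s[ch],1,50,99),"top s",f(s[top],2,98),"t",f(t[top]-o,5,50,95))
        if top.sum()>30: print("   yaw rel",np.degrees(np.arctan(np.polyfit(s[top],t[top],1)[0])).round(1))
E
python3 chk.py
```

```text
scene green colour s None chisel n 475 s [-0.0945 -0.0075  0.0945] top s [-0.0637  0.0227] t [-0.0114 -0.0002  0.0098]
   yaw rel 0.6
scene red colour s [-0.0853  0.0169] chisel n 78 s [-0.0949 -0.0881  0.0949] top s None t None
scene blue colour s None chisel n 74 s [-0.0947 -0.0886  0.0949] top s None t None
scene yellow colour s None chisel n 72 s [-0.0949 -0.0877  0.0948] top s None t None
side green colour s None chisel n 395 s [-0.0939 -0.0269  0.0939] top s [-0.0715  0.0177] t [-0.0087  0.0056  0.0114]
   yaw rel 0.9
side red colour s [-0.0774  0.0166] chisel n 53 s [-0.095   0.0878  0.0946] top s None t None
side blue colour s [-0.0727  0.0083] chisel n 58 s [-0.0947  0.0885  0.0946] top s None t None
side yellow colour s [-0.0766  0.016 ] chisel n 67 s [-0.0947  0.0882  0.0948] top s None t None
```

Green's handle centre is at about −28 mm, so the handle is wholly on the colour with about 6 mm of margin. I'll aim 5 mm farther back for the others. Red is next.

```bash
python3 -m handwheel '{"delta_pos":[[0,0.035,0],[-0.003,0.053,0],[-0.004,0.128,0],[-0.004,0.128,0],[-0.004,0.128,0]],"rotation":[[0,0,0],[0,0,0],[0,0,0],[0,0,0],[0,0,0]],"fingers":[0.5,0.5,0.5,0.5,0.5]}'
python3 -m handwheel '{"delta_pos":[[-0.004,0.128,0],[-0.004,0.128,0],[-0.004,0.128,0],[-0.004,0.128,0],[-0.004,0.128,0]],"rotation":[[0,0,0],[0,0,0],[0,0,0],[0,0,0],[0,0,0]],"fingers":[0.5,0.5,0.5,0.5,0.5]}'
python3 -m handwheel '{"delta_pos":[[-0.004,0.128,0],[0,0.053,0],[0,0.035,0],[0,0,0]],"rotation":[[0,0,0],[0,0,0],[0,0,0],[0,0,0.007]],"fingers":[0.5,0.5,0.5,0.5]}'
python3 -m handwheel '{"delta_pos":[[0,0,0.02],[0,0,0.06],[0,0,0.08],[0,0,0],[0,0,0]],"rotation":[[0,0,0.007],[0,0,0.007],[0,0,0.0075],[0,0,0],[0,0,0]],"fingers":[0.5,0.5,0.5,0.5,0.5]}'
python3 go.py .5886 .0897 .0035 167.1
python3 - <<'E'
from h import *
p,d=snapshot("wrist");cv2.imwrite("pics/w4.png",p[...,::-1])
E
```

```text
t: 9.77
ee_pos: [0.5722, -0.1211, 0.1038]
tool_rot: [180.0, -0.1, 177.4]
force: [0.5, 0.0, 0.1]
finger_gap: 0.0639
grasp_force: 0.0
t: 10.18
ee_pos: [0.5841, 0.0391, 0.104]
tool_rot: [180.0, -0.1, 177.4]
force: [1.1, 0.1, -0.3]
finger_gap: 0.064
grasp_force: 0.0
t: 10.52
ee_pos: [0.5878, 0.0925, 0.1041]
tool_rot: [180.0, -0.1, 175.0]
force: [0.5, -0.1, -0.2]
finger_gap: 0.0641
grasp_force: 0.0
t: 10.93
ee_pos: [0.5874, 0.0884, 0.0636]
tool_rot: [-179.9, -0.1, 167.1]
force: [-0.4, -1.0, 0.4]
finger_gap: 0.0643
grasp_force: 0.0
t 10.93 ee [0.5874 0.0884 0.0636] rot [-1.7989e+02 -1.4000e-01  1.6710e+02] gap 0.0643 f [-0.4 -1.   0.4]
shift share [-0.004   0.0064  0.2403] rot share -1e-05 rows>= 2
```

View pics/w4.png

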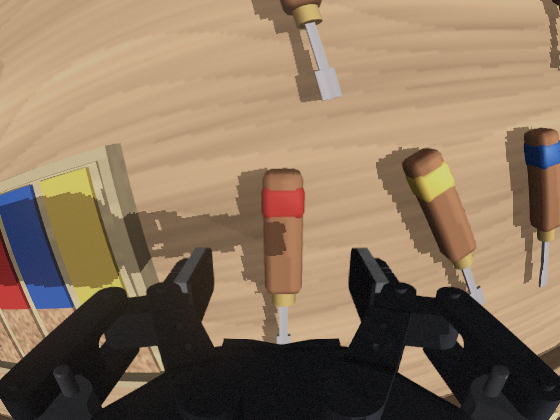

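Red is centred and upright at (283,230), and the yellow chisel is clear of the right finger. Descend, grip and lift.

```bash
python3 -m handwheel '{"delta_pos":[[0,0,0.06],[0,0,0.08],[0,0,0.06],[0,0,0.025],[0,0,0.015]],"rotation":[[0,0,0],[0,0,0],[0,0,0],[0,0,0],[0,0,0]],"fingers":[0.5,0.5,0.5,0.5,0.5]}'
python3 -m handwheel '{"delta_pos":[[0,0,0],[0,0,0],[0,0,0],[0,0,0],[0,0,0]],"rotation":[[0,0,0],[0,0,0],[0,0,0],[0,0,0],[0,0,0]],"fingers":[0.5,0.5,-1,-1,-1]}'
python3 -m handwheel '{"delta_pos":[[0,0,0],[0,0,0],[0,0,0],[0,0,0],[0,0,0]],"rotation":[[0,0,0],[0,0,0],[0,0,0],[0,0,0],[0,0,0]],"fingers":[-1,-1,-1,-1,-1]}'
python3 -m handwheel '{"delta_pos":[[0,0,-0.04],[0,0,-0.1],[0,0,-0.12],[0,0,-0.1],[0,0,-0.04]],"rotation":[[0,0,0],[0,0,0],[0,0,0],[0,0,0],[0,0,0]],"fingers":[-1,-1,-1,-1,-1]}'
python3 -m handwheel '{"delta_pos":[[0,0,0],[0,0,0]],"rotation":[[0,0,0],[0,0,0]],"fingers":[-1,-1]}'
python3 go.py .5606 -.1807 .1 177.3
```

```text
t: 11.4
ee_pos: [0.5887, 0.0893, 0.0046]
tool_rot: [-180.0, -0.0, 167.1]
force: [-0.3, -0.4, -0.5]
finger_gap: 0.0642
grasp_force: 0.0
t: 11.82
ee_pos: [0.589, 0.0897, 0.0053]
tool_rot: [180.0, 0.1, 167.1]
force: [0.1, 0.7, -0.1]
finger_gap: 0.0283
grasp_force: 0.0
t: 12.23
ee_pos: [0.5892, 0.0898, 0.0054]
tool_rot: [180.0, 0.1, 167.1]
force: [-0.4, -0.6, 5.4]
finger_gap: 0.0228
grasp_force: 60.2
t: 12.65
ee_pos: [0.5903, 0.0898, 0.1084]
tool_rot: [179.9, 0.3, 167.1]
force: [0.6, 0.5, -0.6]
finger_gap: 0.0233
grasp_force: 59.2
t: 12.82
ee_pos: [0.5882, 0.0897, 0.1044]
tool_rot: [180.0, 0.0, 167.1]
force: [0.3, -0.4, -0.9]
finger_gap: 0.0225
grasp_force: 59.2
t 12.82 ee [0.5882 0.0897 0.1044] rot [179.99   0.   167.1 ] gap 0.0225 f [ 0.3 -0.4 -0.9]
shift share [-0.1337 -1.0789  0.0175] rot share -0.02832 rows>= 7
```

```bash
python3 -m handwheel '{"delta_pos":[[-0.004,-0.035,0],[-0.007,-0.057,0],[-0.016,-0.128,0],[-0.016,-0.128,0],[-0.016,-0.128,0]],"rotation":[[0,0,0],[0,0,0],[0,0,0],[0,0,0],[0,0,0]],"fingers":[-1,-1,-1,-1,-1]}'
python3 -m handwheel '{"delta_pos":[[-0.016,-0.128,0],[-0.016,-0.128,0],[-0.016,-0.128,0],[-0.016,-0.128,0],[-0.007,-0.057,0]],"rotation":[[0,0,0],[0,0,0],[0,0,0],[0,0,0],[0,0,0]],"fingers":[-1,-1,-1,-1,-1]}'
python3 -m handwheel '{"delta_pos":[[-0.004,-0.035,0],[0,0,0],[0,0,0.04],[0,0,0.05],[0,0,0.05]],"rotation":[[0,0,0],[0,0,-0.007],[0,0,-0.007],[0,0,-0.007],[0,0,-0.0073]],"fingers":[-1,-1,-1,-1,-1]}'
python3 -m handwheel '{"delta_pos":[[0,0,0],[0,0,0],[0,0,0]],"rotation":[[0,0,0],[0,0,0],[0,0,0]],"fingers":[-1,-1,-1]}'
python3 go.py .5606 -.1807 .0185 177.3
```

```text
t: 13.23
ee_pos: [0.5747, -0.0325, 0.103]
tool_rot: [-179.9, -0.1, 167.1]
force: [0.2, -0.1, -1.0]
finger_gap: 0.0226
grasp_force: 59.2
t: 13.65
ee_pos: [0.5588, -0.1797, 0.1033]
tool_rot: [-179.8, -0.1, 166.7]
force: [-0.2, -0.9, -1.5]
finger_gap: 0.0226
grasp_force: 59.3
t: 14.07
ee_pos: [0.5602, -0.1808, 0.0683]
tool_rot: [180.0, -0.1, 177.4]
force: [-0.3, -0.0, -1.0]
finger_gap: 0.0221
grasp_force: 59.2
t: 14.32
ee_pos: [0.5608, -0.1811, 0.0695]
tool_rot: [180.0, -0.0, 177.2]
force: [0.2, -1.1, -1.0]
finger_gap: 0.0226
grasp_force: 59.2
t 14.32 ee [ 0.5608 -0.1811  0.0695] rot [ 1.7999e+02 -2.0000e-02  1.7723e+02] gap 0.0226 f [ 0.2 -1.1 -1. ]
shift share [0.0007 0.0015 0.2041] rot share -0.00021 rows>= 2
```

```bash
python3 -m handwheel '{"delta_pos":[[0,0,0.05],[0,0,0.07],[0,0,0.05],[0,0,0.02],[0,0,0.01]],"rotation":[[0,0,0],[0,0,0],[0,0,0],[0,0,0],[0,0,0]],"fingers":[-1,-1,-1,-1,-1]}'
python3 -m handwheel '{"delta_pos":[[0,0,0.004],[0,0,0],[0,0,0]],"rotation":[[0,0,0],[0,0,0],[0,0,0]],"fingers":[-1,-1,-1]}'
python3 -m handwheel '{"delta_pos":[[0,0,0.004],[0,0,0],[0,0,0]],"rotation":[[0,0,0],[0,0,0],[0,0,0]],"fingers":[-1,-1,-1]}'
```

```text
t: 14.73
ee_pos: [0.5601, -0.1807, 0.0182]
tool_rot: [180.0, -0.1, 177.3]
force: [0.5, -0.9, -0.7]
finger_gap: 0.0223
grasp_force: 59.3
t: 14.98
ee_pos: [0.5614, -0.1812, 0.0191]
tool_rot: [-180.0, 0.1, 177.3]
force: [0.1, -0.1, -0.9]
finger_gap: 0.0228
grasp_force: 59.3
t: 15.23
ee_pos: [0.5611, -0.181, 0.0179]
tool_rot: [-180.0, 0.0, 177.3]
force: [-0.4, -0.7, -1.5]
finger_gap: 0.0228
grasp_force: 59.3
```

```bash
python3 -m handwheel '{"delta_pos":[[0,0,0.003],[0,0,0],[0,0,0]],"rotation":[[0,0,0],[0,0,0],[0,0,0]],"fingers":[-1,-1,-1]}'
python3 -m handwheel '{"delta_pos":[[0,0,0.003],[0,0,0],[0,0,0]],"rotation":[[0,0,0],[0,0,0],[0,0,0]],"fingers":[-1,-1,-1]}'
```

```text
t: 15.48
ee_pos: [0.5611, -0.1811, 0.0174]
tool_rot: [180.0, 0.0, 177.3]
force: [-1.0, -0.5, 5.4]
finger_gap: 0.0225
grasp_force: 60.0
t: 15.73
ee_pos: [0.5612, -0.1811, 0.0174]
tool_rot: [180.0, 0.0, 177.3]
force: [-4.4, 1.7, 11.5]
finger_gap: 0.0225
grasp_force: 61.0
```

```bash
python3 -m handwheel '{"delta_pos":[[0,0,0],[0,0,0],[0,0,0],[0,0,0],[0,0,0]],"rotation":[[0,0,0],[0,0,0],[0,0,0],[0,0,0],[0,0,0]],"fingers":[-0.1,-0.1,-0.1,-0.1,-0.1]}'
python3 -m handwheel '{"delta_pos":[[0,0,-0.02],[0,0,-0.06],[0,0,-0.12],[0,0,-0.12],[0,0,-0.04]],"rotation":[[0,0,0],[0,0,0],[0,0,0],[0,0,0],[0,0,0]],"fingers":[-0.1,-0.1,-0.1,-0.1,-0.1]}'
python3 -m handwheel '{"delta_pos":[[0,0,0],[0,0,0]],"rotation":[[0,0,0],[0,0,0]],"fingers":[-0.1,-0.1]}'
python3 go.py .5962 .1963 .105 197
```

```text
t: 16.15
ee_pos: [0.5608, -0.181, 0.0158]
tool_rot: [180.0, -0.0, 177.3]
force: [-1.2, 0.6, 0.1]
finger_gap: 0.0381
grasp_force: 0.0
t: 16.57
ee_pos: [0.5631, -0.1818, 0.1103]
tool_rot: [-179.9, 0.3, 177.3]
force: [0.5, -0.7, 1.0]
finger_gap: 0.0381
grasp_force: 0.0
t: 16.73
ee_pos: [0.5611, -0.1809, 0.1064]
tool_rot: [-180.0, 0.1, 177.3]
force: [-0.1, -0.6, -1.1]
finger_gap: 0.038
grasp_force: 0.0
t 16.73 ee [ 0.5611 -0.1809  0.1064] rot [-1.8000e+02  6.0000e-02  1.7729e+02] gap 0.038 f [-0.1 -0.6 -1.1]
shift share [-0.069   1.5139  0.0058] rot share -0.05475 rows>= 10
```

```bash
python3 -m handwheel '{"delta_pos":[[-0.002,0.045,0],[-0.003,0.072,0],[-0.006,0.128,0],[-0.006,0.128,0],[-0.006,0.128,0]],"rotation":[[0,0,0],[0,0,0],[0,0,0],[0,0,0],[0,0,0]],"fingers":[0.5,0.5,0.5,0.5,0.5]}'
python3 -m handwheel '{"delta_pos":[[-0.006,0.128,0],[-0.006,0.128,0],[-0.006,0.128,0],[-0.006,0.128,0],[-0.006,0.128,0]],"rotation":[[0,0,0],[0,0,0],[0,0,0],[0,0,0],[0,0,0]],"fingers":[0.5,0.5,0.5,0.5,0.5]}'
python3 -m handwheel '{"delta_pos":[[-0.006,0.128,0],[-0.006,0.128,0],[-0.003,0.072,0],[-0.001,0.045,0],[0,0,0]],"rotation":[[0,0,0],[0,0,0],[0,0,0],[0,0,0],[0,0,-0.0137]],"fingers":[0.5,0.5,0.5,0.5,0.5]}'
python3 -m handwheel '{"delta_pos":[[0,0,0],[0,0,0.06],[0,0,0.08],[0,0,0],[0,0,0]],"rotation":[[0,0,-0.0137],[0,0,-0.0137],[0,0,-0.0137],[0,0,0],[0,0,0]],"fingers":[0.5,0.5,0.5,0.5,0.5]}'
python3 go.py .5962 .1963 .0035 197
python3 - <<'E'
from h import *
p,d=snapshot("wrist");cv2.imwrite("pics/w5.png",p[...,::-1])
E
```

```text
t: 17.15
ee_pos: [0.5712, -0.054, 0.1042]
tool_rot: [180.0, -0.2, 177.3]
force: [0.6, 0.9, 0.5]
finger_gap: 0.0641
grasp_force: 0.0
t: 17.57
ee_pos: [0.586, 0.1057, 0.1041]
tool_rot: [-180.0, -0.2, 177.3]
force: [0.8, 0.3, 0.1]
finger_gap: 0.0643
grasp_force: 0.0
t: 17.98
ee_pos: [0.5942, 0.2004, 0.1042]
tool_rot: [180.0, -0.2, -177.5]
force: [-0.7, -0.0, 0.1]
finger_gap: 0.0641
grasp_force: 0.0
t: 18.4
ee_pos: [0.5945, 0.1951, 0.0692]
tool_rot: [-180.0, -0.3, -163.2]
force: [0.0, 0.0, 0.9]
finger_gap: 0.0639
grasp_force: 0.0
t 18.4 ee [0.5945 0.1951 0.0692] rot [-179.98   -0.26 -163.18] gap 0.0639 f [0.  0.  0.9]
shift share [-0.0091  0.0026  0.2627] rot share -0.00049 rows>= 2
```

View pics/w5.png

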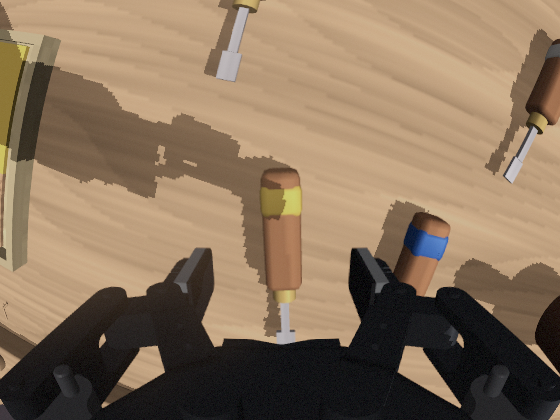

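Yellow is centred at (282,230) and straight to within about 2°. Blue at (425,245) is some 35 mm clear of the right finger's outside. Descend, grip and lift.

```bash
python3 -m handwheel '{"delta_pos":[[0,0,0.06],[0,0,0.09],[0,0,0.06],[0,0,0.03],[0,0,0.017]],"rotation":[[0,0,0],[0,0,0],[0,0,0],[0,0,0],[0,0,0]],"fingers":[0.5,0.5,0.5,0.5,0.5]}'
python3 -m handwheel '{"delta_pos":[[0,0,0],[0,0,0],[0,0,0],[0,0,0],[0,0,0]],"rotation":[[0,0,0],[0,0,0],[0,0,0],[0,0,0],[0,0,0]],"fingers":[0.5,0.5,-1,-1,-1]}'
python3 -m handwheel '{"delta_pos":[[0,0,0],[0,0,0],[0,0,0],[0,0,0],[0,0,0]],"rotation":[[0,0,0],[0,0,0],[0,0,0],[0,0,0],[0,0,0]],"fingers":[-1,-1,-1,-1,-1]}'
python3 -m handwheel '{"delta_pos":[[0,0,-0.04],[0,0,-0.1],[0,0,-0.12],[0,0,-0.1],[0,0,-0.04]],"rotation":[[0,0,0],[0,0,0],[0,0,0],[0,0,0],[0,0,0]],"fingers":[-1,-1,-1,-1,-1]}'
python3 -m handwheel '{"delta_pos":[[0,0,0],[0,0,0]],"rotation":[[0,0,0],[0,0,0]],"fingers":[-1,-1]}'
python3 go.py .5662 -.0608 .1 177.3
```

```text
t: 18.87
ee_pos: [0.5959, 0.1961, 0.0064]
tool_rot: [-180.0, -0.0, -163.1]
force: [0.7, -0.1, -0.1]
finger_gap: 0.0642
grasp_force: 0.0
t: 19.28
ee_pos: [0.5966, 0.1964, 0.0077]
tool_rot: [180.0, 0.1, -163.0]
force: [-0.6, -0.4, -0.9]
finger_gap: 0.0281
grasp_force: 0.0
t: 19.7
ee_pos: [0.5968, 0.1965, 0.0078]
tool_rot: [180.0, 0.1, -163.0]
force: [-0.6, -0.5, 5.8]
finger_gap: 0.0225
grasp_force: 59.7
t: 20.12
ee_pos: [0.5979, 0.1968, 0.1109]
tool_rot: [180.0, 0.3, -163.0]
force: [0.7, -0.1, -0.4]
finger_gap: 0.0227
grasp_force: 58.9
t: 20.28
ee_pos: [0.5957, 0.1961, 0.1067]
tool_rot: [180.0, 0.0, -163.0]
force: [-0.8, -0.3, -1.1]
finger_gap: 0.0225
grasp_force: 58.9
t 20.28 ee [0.5957 0.1961 0.1067] rot [ 180.      0.   -162.99] gap 0.0225 f [-0.8 -0.3 -1.1]
shift share [ 0.4136 -0.9483  0.0266] rot share 0.05475 rows>= 7
```

```bash
python3 -m handwheel '{"delta_pos":[[0.012,-0.026,0],[0.017,-0.039,0],[0.051,-0.117,0],[0.051,-0.117,0],[0.051,-0.117,0]],"rotation":[[0,0,0],[0,0,0],[0,0,0],[0,0,0],[0,0,0]],"fingers":[-1,-1,-1,-1,-1]}'
python3 -m handwheel '{"delta_pos":[[0.051,-0.117,0],[0.051,-0.117,0],[0.051,-0.117,0],[0.051,-0.117,0],[0.017,-0.039,0]],"rotation":[[0,0,0],[0,0,0],[0,0,0],[0,0,0],[0,0,0]],"fingers":[-1,-1,-1,-1,-1]}'
python3 -m handwheel '{"delta_pos":[[0.011,-0.025,0],[0,0,0],[0,0,0.04],[0,0,0.05],[0,0,0.05]],"rotation":[[0,0,0],[0,0,0.0137],[0,0,0.0137],[0,0,0.0137],[0,0,0.0137]],"fingers":[-1,-1,-1,-1,-1]}'
python3 -m handwheel '{"delta_pos":[[0,0,0],[0,0,0],[0,0,0]],"rotation":[[0,0,0],[0,0,0],[0,0,0]],"fingers":[-1,-1,-1]}'
python3 go.py .5662 -.0608 .021 177.3
```

```text
t: 20.7
ee_pos: [0.5815, 0.081, 0.1051]
tool_rot: [-180.0, -0.2, -163.0]
force: [0.3, -0.8, -1.2]
finger_gap: 0.0224
grasp_force: 58.9
t: 21.12
ee_pos: [0.5647, -0.0615, 0.1054]
tool_rot: [-179.9, -0.2, -163.4]
force: [-1.3, -1.0, -0.4]
finger_gap: 0.0224
grasp_force: 58.9
t: 21.53
ee_pos: [0.5661, -0.0597, 0.0709]
tool_rot: [180.0, -0.0, 177.1]
force: [-0.3, -0.1, -1.0]
finger_gap: 0.0224
grasp_force: 58.9
t: 21.78
ee_pos: [0.5666, -0.0601, 0.0719]
tool_rot: [180.0, -0.0, 177.5]
force: [-0.1, -0.1, -0.7]
finger_gap: 0.0227
grasp_force: 58.9
t 21.78 ee [ 0.5666 -0.0601  0.0719] rot [179.99  -0.   177.46] gap 0.0227 f [-0.1 -0.1 -0.7]
shift share [ 0.0013 -0.0031  0.2035] rot share 0.00045 rows>= 2
```

```bash
python3 -m handwheel '{"delta_pos":[[0.001,-0.003,0.05],[0,0,0.07],[0,0,0.05],[0,0,0.02],[0,0,0.01]],"rotation":[[0,0,0],[0,0,0],[0,0,0],[0,0,0],[0,0,0]],"fingers":[-1,-1,-1,-1,-1]}'
python3 -m handwheel '{"delta_pos":[[0,0,0.004],[0,0,0],[0,0,0]],"rotation":[[0,0,0],[0,0,0],[0,0,0]],"fingers":[-1,-1,-1]}'
python3 -m handwheel '{"delta_pos":[[0,0,0.004],[0,0,0],[0,0,0]],"rotation":[[0,0,0],[0,0,0],[0,0,0]],"fingers":[-1,-1,-1]}'
```

```text
t: 22.2
ee_pos: [0.5654, -0.0614, 0.0205]
tool_rot: [180.0, -0.1, 177.3]
force: [-0.8, 0.1, -0.4]
finger_gap: 0.0226
grasp_force: 58.9
t: 22.45
ee_pos: [0.5666, -0.0614, 0.0213]
tool_rot: [180.0, 0.1, 177.3]
force: [-0.0, -1.1, -0.8]
finger_gap: 0.0228
grasp_force: 58.9
t: 22.7
ee_pos: [0.5664, -0.0614, 0.0201]
tool_rot: [180.0, 0.0, 177.3]
force: [1.0, 0.9, -1.0]
finger_gap: 0.0224
grasp_force: 58.9
```

```bash
python3 -m handwheel '{"delta_pos":[[0,0,0.003],[0,0,0],[0,0,0]],"rotation":[[0,0,0],[0,0,0],[0,0,0]],"fingers":[-1,-1,-1]}'
python3 -m handwheel '{"delta_pos":[[0,0,0.002],[0,0,0],[0,0,0]],"rotation":[[0,0,0],[0,0,0],[0,0,0]],"fingers":[-1,-1,-1]}'
```

```text
t: 22.95
ee_pos: [0.5664, -0.0614, 0.0198]
tool_rot: [180.0, 0.0, 177.3]
force: [-1.7, -0.3, 4.7]
finger_gap: 0.0226
grasp_force: 59.6
t: 23.2
ee_pos: [0.5664, -0.0614, 0.0198]
tool_rot: [180.0, 0.0, 177.3]
force: [-3.6, 0.6, 9.5]
finger_gap: 0.0227
grasp_force: 60.2
```

Contact. I'll release, lift and plan blue, whose yaw I'll settle with the wrist view (2° or 6°).

```bash
python3 -m handwheel '{"delta_pos":[[0,0,0],[0,0,0],[0,0,0],[0,0,0],[0,0,0]],"rotation":[[0,0,0],[0,0,0],[0,0,0],[0,0,0],[0,0,0]],"fingers":[-0.1,-0.1,-0.1,-0.1,-0.1]}'
python3 -m handwheel '{"delta_pos":[[0,0,-0.02],[0,0,-0.06],[0,0,-0.12],[0,0,-0.12],[0,0,-0.04]],"rotation":[[0,0,0],[0,0,0],[0,0,0],[0,0,0],[0,0,0]],"fingers":[-0.1,-0.1,-0.1,-0.1,-0.1]}'
python3 -m handwheel '{"delta_pos":[[0,0,0],[0,0,0]],"rotation":[[0,0,0],[0,0,0]],"fingers":[-0.1,-0.1]}'
python3 go.py .5964 .2967 .105 183
```

```text
t: 23.62
ee_pos: [0.5661, -0.0614, 0.0184]
tool_rot: [-180.0, -0.0, 177.3]
force: [0.2, -0.5, -0.0]
finger_gap: 0.0385
grasp_force: 0.0
t: 24.03
ee_pos: [0.5685, -0.0617, 0.1127]
tool_rot: [180.0, 0.3, 177.3]
force: [0.8, 0.3, -0.1]
finger_gap: 0.0384
grasp_force: 0.0
t: 24.2
ee_pos: [0.5662, -0.0613, 0.1088]
tool_rot: [180.0, 0.1, 177.3]
force: [-0.5, 0.1, -0.4]
finger_gap: 0.0387
grasp_force: 0.0
t 24.2 ee [ 0.5662 -0.0613  0.1088] rot [1.7999e+02 5.0000e-02 1.7730e+02] gap 0.0387 f [-0.5  0.1 -0.4]
shift share [-0.0532  1.436   0.0155] rot share -0.01583 rows>= 9
```

```bash
python3 -m handwheel '{"delta_pos":[[-0.002,0.055,0],[-0.002,0.087,0],[-0.005,0.128,0],[-0.005,0.128,0],[-0.005,0.128,0]],"rotation":[[0,0,0],[0,0,0],[0,0,0],[0,0,0],[0,0,0]],"fingers":[0.5,0.5,0.5,0.5,0.5]}'
python3 -m handwheel '{"delta_pos":[[-0.005,0.128,0],[-0.005,0.128,0],[-0.005,0.128,0],[-0.005,0.128,0],[-0.005,0.128,0]],"rotation":[[0,0,0],[0,0,0],[0,0,0],[0,0,0],[0,0,0]],"fingers":[0.5,0.5,0.5,0.5,0.5]}'
python3 -m handwheel '{"delta_pos":[[-0.005,0.128,0],[-0.002,0.087,0],[-0.002,0.055,0],[0,0,0.06],[0,0,0.08]],"rotation":[[0,0,0],[0,0,0],[0,0,0],[0,0,-0.008],[0,0,-0.008]],"fingers":[0.5,0.5,0.5,0.5,0.5]}'
python3 -m handwheel '{"delta_pos":[[0,0,0],[0,0,0]],"rotation":[[0,0,0],[0,0,0]],"fingers":[0.5,0.5]}'
python3 go.py .5964 .2967 .0045 183
python3 - <<'E'
from h import *
p,d=snapshot("wrist");cv2.imwrite("pics/w6.png",p[...,::-1])
E
```

```text
t: 24.62
ee_pos: [0.5757, 0.0706, 0.1065]
tool_rot: [-180.0, -0.2, 177.2]
force: [0.7, 0.4, -0.4]
finger_gap: 0.064
grasp_force: 0.0
t: 25.03
ee_pos: [0.5895, 0.2303, 0.1061]
tool_rot: [-179.9, -0.2, 177.3]
force: [0.6, -0.4, 0.3]
finger_gap: 0.0637
grasp_force: 0.0
t: 25.45
ee_pos: [0.5966, 0.2978, 0.0731]
tool_rot: [180.0, 0.1, -176.7]
force: [0.7, -0.8, -0.0]
finger_gap: 0.0637
grasp_force: 0.0
t: 25.62
ee_pos: [0.5951, 0.2947, 0.0713]
tool_rot: [-179.9, -0.2, -177.1]
force: [0.5, 0.2, 0.6]
finger_gap: 0.0641
grasp_force: 0.0
t 25.62 ee [0.5951 0.2947 0.0713] rot [-179.85   -0.25 -177.1 ] gap 0.0641 f [0.5 0.2 0.6]
shift share [-0.0068  0.0085  0.267 ] rot share -0.00028 rows>= 2
```

View pics/w6.png

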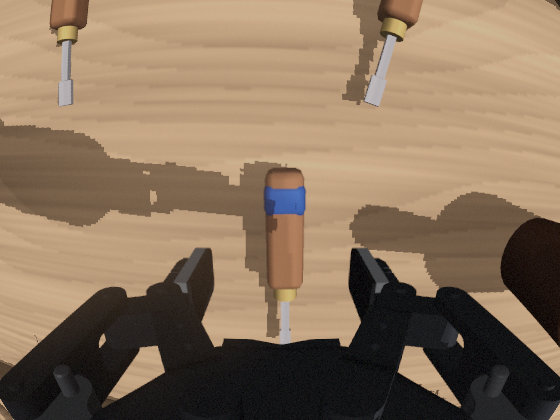

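Blue is straight and centred at (284,230), and the mallet on the right is well clear. Descend, grip and lift.

```bash
python3 -m handwheel '{"delta_pos":[[0,0.004,0.06],[0,0.003,0.09],[0,0,0.06],[0,0,0.03],[0,0,0.02]],"rotation":[[0,0,0],[0,0,0],[0,0,0],[0,0,0],[0,0,0]],"fingers":[0.5,0.5,0.5,0.5,0.5]}'
python3 -m handwheel '{"delta_pos":[[0,0,0.006],[0,0,0],[0,0,0],[0,0,0],[0,0,0]],"rotation":[[0,0,0],[0,0,0],[0,0,0],[0,0,0],[0,0,0]],"fingers":[0.5,0.5,-1,-1,-1]}'
python3 -m handwheel '{"delta_pos":[[0,0,0],[0,0,0],[0,0,0],[0,0,0],[0,0,0]],"rotation":[[0,0,0],[0,0,0],[0,0,0],[0,0,0],[0,0,0]],"fingers":[-1,-1,-1,-1,-1]}'
python3 -m handwheel '{"delta_pos":[[0,0,-0.04],[0,0,-0.1],[0,0,-0.12],[0,0,-0.1],[0,0,-0.04]],"rotation":[[0,0,0],[0,0,0],[0,0,0],[0,0,0],[0,0,0]],"fingers":[-1,-1,-1,-1,-1]}'
python3 -m handwheel '{"delta_pos":[[0,0,0],[0,0,0]],"rotation":[[0,0,0],[0,0,0]],"fingers":[-1,-1]}'
python3 go.py .5634 -.1207 .1 177.3
```

```text
t: 26.08
ee_pos: [0.5957, 0.2977, 0.0072]
tool_rot: [-179.9, -0.1, -177.0]
force: [-0.2, -0.7, 0.0]
finger_gap: 0.0644
grasp_force: 0.0
t: 26.5
ee_pos: [0.5968, 0.2986, 0.0079]
tool_rot: [180.0, 0.1, -177.0]
force: [0.2, 0.0, 0.0]
finger_gap: 0.028
grasp_force: 0.0
t: 26.92
ee_pos: [0.597, 0.2986, 0.0081]
tool_rot: [180.0, 0.1, -177.0]
force: [-0.4, -0.3, 5.9]
finger_gap: 0.0225
grasp_force: 61.4
t: 27.33
ee_pos: [0.598, 0.2992, 0.1112]
tool_rot: [179.9, 0.3, -177.0]
force: [0.7, 0.4, -0.0]
finger_gap: 0.0226
grasp_force: 60.6
t: 27.5
ee_pos: [0.5959, 0.2982, 0.1068]
tool_rot: [-180.0, -0.0, -176.9]
force: [-0.7, -0.8, -1.4]
finger_gap: 0.0228
grasp_force: 60.6
t 27.5 ee [0.5959 0.2982 0.1068] rot [-1.8000e+02 -1.0000e-02 -1.7695e+02] gap 0.0228 f [-0.7 -0.8 -1.4]
shift share [ 0.2191 -1.6663  0.0272] rot share 0.01598 rows>= 11
```

```bash
python3 -m handwheel '{"delta_pos":[[0.006,-0.05,0],[0.01,-0.079,0],[0.017,-0.128,0],[0.017,-0.128,0],[0.017,-0.128,0]],"rotation":[[0,0,0],[0,0,0],[0,0,0],[0,0,0],[0,0,0]],"fingers":[-1,-1,-1,-1,-1]}'
python3 -m handwheel '{"delta_pos":[[0.017,-0.128,0],[0.017,-0.128,0],[0.017,-0.128,0],[0.017,-0.128,0],[0.017,-0.128,0]],"rotation":[[0,0,0],[0,0,0],[0,0,0],[0,0,0],[0,0,0]],"fingers":[-1,-1,-1,-1,-1]}'
python3 -m handwheel '{"delta_pos":[[0.017,-0.128,0],[0.017,-0.128,0],[0.017,-0.128,0],[0.01,-0.079,0],[0.006,-0.05,0]],"rotation":[[0,0,0],[0,0,0],[0,0,0],[0,0,0],[0,0,0]],"fingers":[-1,-1,-1,-1,-1]}'
python3 -m handwheel '{"delta_pos":[[0,0,0.02],[0,0,0.06],[0,0,0.06],[0,0,0],[0,0,0]],"rotation":[[0,0,0.008],[0,0,0.008],[0,0,0],[0,0,0],[0,0,0]],"fingers":[-1,-1,-1,-1,-1]}'
python3 go.py .5634 -.1207 .021 177.3
```

```text
t: 27.92
ee_pos: [0.5845, 0.1666, 0.1047]
tool_rot: [-179.9, -0.2, -176.9]
force: [-0.5, -0.3, -1.4]
finger_gap: 0.0228
grasp_force: 60.6
t: 28.33
ee_pos: [0.5714, 0.0058, 0.105]
tool_rot: [-180.0, -0.2, -177.0]
force: [0.1, 0.1, -1.0]
finger_gap: 0.0224
grasp_force: 60.6
t: 28.75
ee_pos: [0.5611, -0.1249, 0.1052]
tool_rot: [-179.9, -0.2, -177.2]
force: [1.0, 0.3, -0.5]
finger_gap: 0.0227
grasp_force: 60.6
t: 29.17
ee_pos: [0.5623, -0.1199, 0.0705]
tool_rot: [180.0, -0.2, 177.3]
force: [0.8, -0.5, -1.0]
finger_gap: 0.0227
grasp_force: 60.6
t 29.17 ee [ 0.5623 -0.1199  0.0705] rot [179.97  -0.22 177.34] gap 0.0227 f [ 0.8 -0.5 -1. ]
shift share [-0.0055 -0.0031  0.1979] rot share 0.00011 rows>= 2
```

```bash
python3 -m handwheel '{"delta_pos":[[0,0,0.05],[0,0,0.07],[0,0,0.05],[0,0,0.02],[0,0,0.01]],"rotation":[[0,0,0],[0,0,0],[0,0,0],[0,0,0],[0,0,0]],"fingers":[-1,-1,-1,-1,-1]}'
python3 -m handwheel '{"delta_pos":[[0,0,0.003],[0,0,0],[0,0,0]],"rotation":[[0,0,0],[0,0,0],[0,0,0]],"fingers":[-1,-1,-1]}'
python3 -m handwheel '{"delta_pos":[[0,0,0.003],[0,0,0],[0,0,0]],"rotation":[[0,0,0],[0,0,0],[0,0,0]],"fingers":[-1,-1,-1]}'
```

```text
t: 29.58
ee_pos: [0.563, -0.1204, 0.0209]
tool_rot: [180.0, -0.1, 177.3]
force: [-0.6, -0.5, -1.4]
finger_gap: 0.0225
grasp_force: 60.6
t: 29.83
ee_pos: [0.5643, -0.1206, 0.0219]
tool_rot: [-180.0, 0.1, 177.3]
force: [0.3, -0.2, -0.1]
finger_gap: 0.0228
grasp_force: 60.6
t: 30.08
ee_pos: [0.564, -0.1206, 0.0209]
tool_rot: [-180.0, 0.0, 177.3]
force: [-0.0, 0.2, -0.4]
finger_gap: 0.0224
grasp_force: 60.6
```

Contact is expected at about 0.0201.

```bash
python3 -m handwheel '{"delta_pos":[[0,0,0.003],[0,0,0],[0,0,0]],"rotation":[[0,0,0],[0,0,0],[0,0,0]],"fingers":[-1,-1,-1]}'
python3 -m handwheel '{"delta_pos":[[0,0,0.003],[0,0,0],[0,0,0]],"rotation":[[0,0,0],[0,0,0],[0,0,0]],"fingers":[-1,-1,-1]}'
```

```text
t: 30.33
ee_pos: [0.564, -0.1205, 0.0201]
tool_rot: [180.0, 0.0, 177.3]
force: [-0.4, -0.1, 1.8]
finger_gap: 0.0228
grasp_force: 61.0
t: 30.58
ee_pos: [0.564, -0.1205, 0.0201]
tool_rot: [180.0, 0.0, 177.3]
force: [-2.5, 1.2, 9.5]
finger_gap: 0.0223
grasp_force: 61.9
```

```bash
python3 -m handwheel '{"delta_pos":[[0,0,0],[0,0,0],[0,0,0],[0,0,0],[0,0,0]],"rotation":[[0,0,0],[0,0,0],[0,0,0],[0,0,0],[0,0,0]],"fingers":[-0.1,-0.1,-0.1,-0.1,-0.1]}'
python3 -m handwheel '{"delta_pos":[[0,0,-0.02],[0,0,-0.06],[0,0,-0.12],[0,0,-0.12],[0,0,-0.12]],"rotation":[[0,0,0],[0,0,0],[0,0,0],[0,0,0],[0,0,0]],"fingers":[-0.1,-0.1,-0.1,-0.1,-0.1]}'
python3 -m handwheel '{"delta_pos":[[0.1,0,-0.1],[0.1,0,-0.1],[0.1,0,-0.06],[0.06,0,0],[0,0,0]],"rotation":[[0,0,0],[0,0,0],[0,0,0],[0,0,0],[0,0,0]],"fingers":[-0.1,-0.1,-0.1,-0.1,-0.1]}'
python3 -m handwheel '{"delta_pos":[[0,0,0],[0,0,0]],"rotation":[[0,0,0],[0,0,0]],"fingers":[-0.1,-0.1]}'
python3 chk.py
python3 - <<'E'
from h import *
p,d=snapshot("scene");cv2.imwrite("pics/s9.png",cv2.resize(p[200:320,110:450,::-1],None,fx=2.3,fy=2.3,interpolation=cv2.INTER_CUBIC))
p,d=snapshot("wrist");cv2.imwrite("pics/w9.png",p[...,::-1])
E
```

```text
t: 31.0
ee_pos: [0.5636, -0.1205, 0.0188]
tool_rot: [180.0, -0.0, 177.3]
force: [-0.3, -0.2, 0.3]
finger_gap: 0.0382
grasp_force: 0.0
t: 31.42
ee_pos: [0.5633, -0.1205, 0.1303]
tool_rot: [-180.0, -0.0, 177.3]
force: [0.5, 0.2, -0.2]
finger_gap: 0.0381
grasp_force: 0.0
t: 31.83
ee_pos: [0.4715, -0.1164, 0.1954]
tool_rot: [180.0, 0.0, 177.2]
force: [-1.5, -0.1, -0.2]
finger_gap: 0.0383
grasp_force: 0.0
t: 32.0
ee_pos: [0.4747, -0.1162, 0.1942]
tool_rot: [-180.0, 0.1, 177.3]
force: [-0.4, -0.3, -0.1]
finger_gap: 0.0383
grasp_force: 0.0
scene green colour s None chisel n 482 s [-0.0938 -0.0072  0.0941] top s [-0.0626  0.0217] t [-0.0113 -0.0002  0.0099]
   yaw rel 0.4
scene red colour s [-0.0847  0.0178] chisel n 449 s [-0.0941 -0.0105  0.0945] top s [-0.0679  0.0165] t [-0.012  -0.0008  0.0098]
   yaw rel -0.6
scene blue colour s None chisel n 428 s [-0.0945 -0.0128  0.0941] top s [-0.0684  0.0168] t [-0.0117 -0.001   0.0098]
   yaw rel -0.6
scene yellow colour s None chisel n 433 s [-0.0944 -0.011   0.0946] top s [-0.0706  0.0142] t [-0.0124 -0.0016  0.009 ]
   yaw rel 1.2
side green colour s None chisel n 395 s [-0.0938 -0.0296  0.0933] top s [-0.0713  0.0157] t [-0.0088  0.0049  0.0122]
   yaw rel 1.0
side red colour s [-0.0779  0.017 ] chisel n 410 s [-0.0945 -0.0336  0.0929] top s [-0.0764  0.0101] t [-0.0089  0.0047  0.0117]
   yaw rel 0.5
side blue colour s [-0.0729  0.0079] chisel n 442 s [-0.0946 -0.036   0.0937] top s [-0.0762  0.0113] t [-0.0086  0.0051  0.0121]
   yaw rel 0.6
side yellow colour s [-0.0774  0.0179] chisel n 489 s [-0.0943 -0.0352  0.0932] top s [-0.0771  0.012 ] t [-0.009   0.0044  0.0117]
   yaw rel 2.1
```

View pics/s9.png

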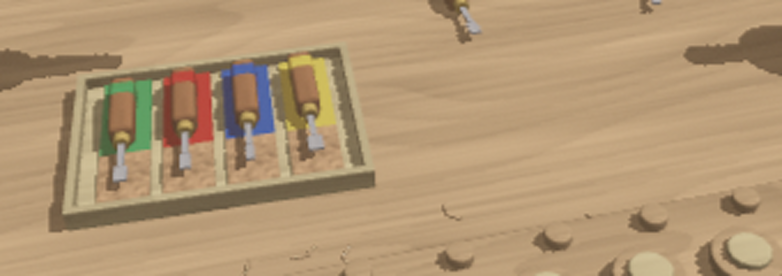

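View pics/w9.png

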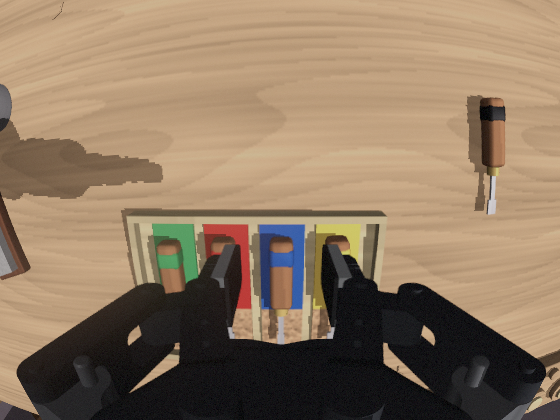

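The scene view shows all four chisels on their own pads: green (121,120), red (184,115), blue (246,100), yellow (305,90). The handles are on the colour, the blades on the cork, and the measured front margins are about 4–10 mm. The black chisel is where it was and the white one was never approached. Handing in.

```bash
python3 -c "
from plant import hand_in
print(hand_in())"
```

```text
the job is handed in; nothing more can be done
None
```

All four chisels (red, yellow, blue, green) lie on their own pads, handles on the coloured part and blades over the cork, with the black and white ones left untouched; the job was handed in at about 32 s.

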